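Stamp off the rack, poised over the card

TASK

Take the hand stamp with the long rectangular block off its fork on the stamp rack (up over the upturned tips, then out), carry it over the little chest of spacing metal, and bring it over the card on the register board. Finish while holding it there, motionless and level, about one centimetre above the card, centred over the printed frame with its long side along the frame's long side (either way round), ready for the printer to check; the stamp must never touch the card or board. Leave the other stamps and everything else where they are.

Things in the scene. Friction and masses are not known exactly. Their poses are not given: they have to be found in the camera images.
- stamp_long: The hand stamp to take: plain wood, 120 mm tall, 0.11 to 0.22 kg. Origin: centre of its underside (stamping face); own z up. Its block, 25 mm high, is 46 mm along own x by 78 mm along own y: the only long rectangular one of three stamps. It hangs upright by its collar in one of the rack's three forks (which one varies), own x along the rack's x to within 0.1 rad.
- long_handle (a point): Middle of the long stamp's wooden handle, 93 mm above its underside, axes as the stamp's. The handle is 34 mm along x by 24 mm along y, flat-sided, and reaches 27 mm above and below this point. Below it a steel collar, 38 mm across, 60 to 66 mm above the underside, on a 14 mm round steel neck that rises from the block.
- stamp_square: Bystander: stamp with the same neck, collar and handle, its block 38 x 38 mm. Origin: centre of its underside. Hangs in another fork, its handle top 220 mm above the table.
- stamp_round: Bystander: stamp with the same neck, collar and handle, its block round, 48 mm across. Origin: centre of its underside. Hangs in another fork, its handle top 220 mm above the table.
- rack: Fixed wooden stamp rack with three steel forks in a row along own y, at -110, 0 and +110 mm. Origin: centre of its underside, on the table; own x points from the forks' open side to the back beam, own z up. Base 140 (x) x 330 (y) x 14 mm. Back beam at own x = 36 to 52 mm, its top 160 mm above the table; posts at own y = +-155 mm, equally high.
- fork_middle (a point): Middle fork's seat, between its prongs at their tops, 160 mm above the table; axes as the rack's; all forks alike. Two prongs 12 mm wide, 8 mm thick, 22 mm slot between, open to -x, ending 35 mm from the seat in upturned tips 10 mm high. A hanging block's top is 27 mm below the prongs: raise the stamp 12 to 25 mm, draw it out along -x; 70 mm out its block is clear.
- chest: Fixed wooden chest of spacing metal standing between the rack and the register board: 300 (own x) x 90 (own y) x 85 mm high. Origin: centre of its underside. With the loose things on top it rises to 123 mm above the table.
- furniture_block: Bystander: loose wooden block 60 x 30 x 38 mm high on top of the chest. Origin: centre of its underside.
- ink_tin: Bystander: loose ink tin, 52 mm across, 36 mm high, on top of the chest. Origin: centre of its underside.
- board: Fixed wooden register board, 130 (own x) x 160 (own y) x 12 mm, with a white card 100 x 130 mm, 1 mm thick, flat on it and two brass guide strips along two card edges that rise 4 mm above the card. Origin: centre of its underside; own z up.
- frame (a point): Centre of the printed frame, on the card's upper face, 13 mm above the table. The frame is a thin dark outline, 58 mm along own x by 90 mm along own y, 6 mm larger than the stamp's block all round; own z up.
- tape_dispenser: Bystander: black tape dispenser 120 x 50 x 62 mm on the table, to the right of the board. Origin: centre of its underside.
- ink_knife: Bystander: spatula-shaped ink knife lying on the table beyond the board. Origin: its underside.
- type_brush: Bystander: brush lying on the table on the robot's side of the rack. Origin: its underside.
- oil_bottle: Bystander: small amber bottle, 44 mm across, 100 mm high, on the table beyond the chest. Origin: centre of its underside.

How it is judged (in metres and radians):
On the way, in this order (a step that is already met when the one before it is completed fails the run):
1. the long stamp is lifted off its fork and drawn clear of the rack, held by the gripper (x of stamp_long in the frame of rack below -0.05 m and height (world z) of stamp_long above 0.09 m and contact force between stamp_long and the fingers above 0.5 N and contact force between stamp_long and rack below 0.1 N), for 0.1 s.
2. the long stamp passes over the chest, its underside higher than the chest (y of stamp_long in the frame of chest between -0.04 and 0.04 m and x of stamp_long in the frame of chest between -0.15 and 0.15 m and height (world z) of stamp_long above 0.087 m), for 0.1 s.
At the end, for the whole second after the job is handed in: The long stamp is held in the gripper, at rest, not touching the board or card: its underside 4 to 18 mm above the card, its centre within 8 mm of the frame's centre, its long axis within 0.12 rad of the frame's long axis (either way round), tilted less than 0.1 rad (horizontal distance between stamp_long and frame below 0.008 m and z of stamp_long in the frame of frame between 0.004 and 0.018 m and angle between the y axis of stamp_long and the y axis of frame, either way round below 0.12 rad and angle between stamp_long's own z axis and vertical below 0.1 rad and contact force between stamp_long and the fingers above 0.5 N and contact force between stamp_long and board below 0.05 N and linear speed of stamp_long below 0.02 m/s); the arm keeps its last pose, push and grip.
It fails at once if the long stamp touches the card or the register board (contact force between stamp_long and board above 0.3 N).
It fails at once if another stamp is moved more than 25 mm (distance of any of stamp_square, stamp_round from where it was at the start of the episode above 0.025 m).
It fails at once if a thing on the chest is moved more than 25 mm (distance of any of furniture_block, ink_tin from where it was at the start of the episode above 0.025 m).
It fails at once if another bystander on the table is moved more than 25 mm (distance of any of tape_dispenser, ink_knife, type_brush, oil_bottle from where it was at the start of the episode above 0.025 m).
It also fails if it takes over 54 s, if anything falls off the work surface, if the arm or the gripper's body presses on something with over 40 N, if the wrist force passes 120 N, or if a joint passes its speed limit or range.

ROBOT

A 6-joint arm with a two-finger parallel gripper is mounted at the origin on the work surface. World frame = base frame: x ahead of the robot, y to its left, z up, the work surface at z = 0. Lengths are in mm, angles in degrees, forces in N, time in s.
With the tool pointing down it reaches from about 275 to 850 mm from the base axis. Payload 19 kg.
Tool frame: the origin (TCP) lies on the front face of the gripper's body, between the roots of the fingers; the fingertips stand 73 mm ahead of it and the grasp point (between the pads) lies 54 mm ahead of it (bot.tip_reach is the distance from the TCP to the fingertips, in mm); z points along the fingers, y is the line along which they close (so a half turn about z gives the same grasp; the last joint's range is limited). The gripper opens to 85 mm and grips with 20 to 120 N. Pads are 22 mm wide; open, the fingers measure 114 mm over their backs; the gripper's body (76 mm by 85 mm) begins 54 mm behind the grasp point. The pads swing forward as they close: fully open they stand 13 mm farther back than shut.
Start: joints at [65.374, 8.623, 82.357, -0, 89.026, -7.678], TCP at [167.623, 550.001, 303.867] pointing down, gripper open.
Joint ranges: [-160.23, 160.23], [-39.13, 120.54], [6.94, 153.29], [-79.49, 259.48], [9.18, 160.14], [-161.06, 161.06]. Speed limits (degrees/s): [108.29, 108.29, 127.2, 172.46, 172.46, 172.46].

INTERFACE

Orientations are given as [roll, pitch, yaw] about the fixed x, y, z axes, in that order (R = Rz(yaw) Ry(pitch) Rx(roll)).
In Python, from cell import bot, vision, job_done, nets gives the robot as it stands. The module is installed in compiled form; this text tells all that it offers.
- The arm moves only by the tool drive_tool, never from a script. Its arguments are lists of equal length, an entry for each row: "angular": the turn, a rotation vector about the tool's x, y, z as a fraction of full scale, a list of three; "dp": the shift along the tool's x, y, z as a fraction of full scale, a list of three; "jaw": the opening, from 0 (shut) to 1 (fully open). A call has 1 to 20 rows; each row shifts and turns the commanded pose from where the row before left it, along the tool's axes as they then stand; what a row does not reach is not made up. Full scale, the value 1, is 0.1 m for a shift and 2 rad for a turn. A row lasts 1/8 s, in which the tool goes at most 62.5 mm and 10.7 degrees, less where a joint would pass 70% of its speed; a pose out of reach is approached as far as the arm can. A call with a number of a shift or a turn outside -1 to 1 is refused whole. A call with a gripper value outside its range is refused whole. The fingers move at their own pace and stop on an object; "squeeze" is the grip in N (left out, the last holds). Time passes only in rows, so rows that do not move let the fingers close. It gives the time, the measured TCP pose, the force, the opening and the grip force at its end, in the units of the state.
- bot.get_obs(): the state, without advancing time (a new reading comes with each control period).
- vision.get_image(name): name is "scene" or "top" or "wrist"; returns the picture (400x640x3 uint8, red, green, blue); there is no depth.
- vision.camera_params(name): a dict with "intrinsics" (3x3 intrinsics, pixels), "extrinsics" (4x4, takes a point from world to camera coordinates). Camera axes: x right, y down, z forward; pixel columns grow to the right and rows downward; lengths in mm; the calibration is good to about 2 mm. A picture is of the moment at which its call begins: read the wrist's pose just before it. camera_params takes no time and is no camera call; for the wrist camera it gives the pose at the moment of the call.
- job_done(): hands the job in; it is judged then, once.
Trained networks look in the newest picture that a camera, given by its name, has taken for a name from the list of things; names that differ only in an ending like _2 or _b are one class to them, and where a whole thing is asked for, a point or a joint stands for the part that bears it (a point fixed in the world has none). Each returns a list of dicts, best first, with "confidence" (0 to 1); they miss things now and then, are a little off and sometimes report something else, mostly with a low value. They report only what shows in the picture. A call takes as long as a camera call.
- nets.spot_in(camera, query): "bbox" ([centre column, centre row, width, height] in pixels, round what is visible of it).
- nets.place_of(camera, query): "position" ([column, row] in pixels: a listed point, or the origin of a listed thing).
The state is a dict: "time_s": time; "joints": joint angles; "joint_vel": joint speeds; "joint_torque": joint torques, N m; "tool_pos": TCP position; "ee_rot": TCP orientation; "contact_force": force on the tool from outside, world axes, zero at the start; "ft_torque": the same for the moment, N m; "finger_gap": opening from 0.0 (shut) to 1.0 (fully open); "grip_force": force on a finger pad.
Only numpy, scipy, OpenCV 4.12 (cv2) and the standard library are available. Lean on these libraries where they do the work, as an engineer would, in place of code of your own. Each camera call takes 0.05 s, during which the arm holds its last target. There are 200 camera calls.

## Working session

There is one attempt and no reset: what is moved stays moved. The work goes in short steps, Python scripts to look and compute and a tool call to move; the robot and the scene stay as the last step left them, time stands still between calls to the robot, and variables do not carry over. Pictures are saved under pics/ and viewed, at most 10 in all, crops included, and the job is handed in when it is done.

Besides the shell and the picture viewer there is one more tool, called after "Call:" in YAML: its name, and indented under it one key for each argument. drive_tool: Moves the arm, as the interface text tells. Shift numbers are shares of 0.1 m and turn numbers shares of 2 rad, none past 1 either way. Its arguments: {"type":"object","properties":{"angular":{"type":"array"},"dp":{"type":"array"},"jaw":{"type":"array"},"squeeze":{"type":"number"}},"required":["angular","dp","jaw"]}

```bash
mkdir -p pics; cat > h.py <<'E'
import numpy as np, cv2
from cell import bot, vision, job_done, nets
from scipy.spatial.transform import Rotation as R
def ray(cam,px,z,P=None):
    P=P or vision.camera_params(cam);K=np.array(P["intrinsics"]);E=np.array(P["extrinsics"])
    d=E[:3,:3].T@np.linalg.inv(K)@np.array([px[0],px[1],1.]);c=-E[:3,:3].T@E[:3,3]
    return c+d*(z-c[2])/d[2]
def proj(cam,p,P=None):
    P=P or vision.camera_params(cam);K=np.array(P["intrinsics"]);E=np.array(P["extrinsics"])
    q=K@(E[:3,:3]@np.array(p,float)+E[:3,3]);return q[:2]/q[2]
E
python3 - <<'E'
from h import *
for c in("scene","top"):
    im=vision.get_image(c);cv2.imwrite(f"pics/{c}0.png",im[...,::-1])
    P=vision.camera_params(c);E=np.array(P["extrinsics"]);print(c,np.round(-E[:3,:3].T@E[:3,3]),np.round(E[2,:3],2))
    for q,z in(("stamp_long",94),("long_handle",187),("stamp_square",100),("stamp_round",100),("rack",0),("fork_middle",160),("chest",0),("board",0),("frame",13),("ink_tin",85),("furniture_block",85)):
        r=nets.place_of(c,q)
        for d in r[:2]:print(q,np.round(d["position"]),round(d["confidence"],2),np.round(ray(c,d["position"],z)))
o=bot.get_obs();print(o)
E
```

```text
scene [1207.  719. 1253.] [-0.4  -0.55 -0.73]
stamp_long [374. 254.] 0.9 [551. 118.  94.]
long_handle [378. 227.] 0.81 [534. 103. 187.]
stamp_square [400. 279.] 0.93 [554. 225. 100.]
stamp_round [424. 314.] 0.78 [580. 340. 100.]
rack [396. 301.] 0.96 [557. 229.   0.]
fork_middle [401. 268.] 0.83 [562. 228. 160.]
chest [338. 231.] 0.64 [525. -67.   0.]
board [298. 183.] 0.86 [ 500. -320.    0.]
board [360. 202.] 0.56 [ 389. -118.    0.]
frame [293. 180.] 0.77 [ 512. -327.   13.]
ink_tin [322. 223.] 0.74 [590. -69.  85.]
ink_tin [397. 283.] 0.57 [560. 223.  85.]
furniture_block [360. 202.] 0.74 [444. -63.  85.]
top [ 508. -108. 1352.] [ 0.06  0.   -1.  ]
stamp_long [249. 206.] 0.89 [548. 120.  94.]
stamp_long [392. 221.] 0.68 [ 513. -294.   94.]
long_handle [240. 204.] 0.9 [552. 125. 187.]
long_handle [368. 143.] 0.68 [ 720. -213.  187.]
stamp_square [209. 202.] 0.81 [559. 233. 100.]
stamp_square [314. 217.] 0.75 [520. -70. 100.]
stamp_round [174. 196.] 0.76 [574. 335. 100.]
stamp_round [207. 198.] 0.43 [568. 240. 100.]
rack [219. 202.] 0.66 [564. 229.   0.]
rack [319. 194.] 0.46 [592.
[... 482 characters left out ...]
  85.]
{'time_s': 1.2, 'joints': array([ 6.53753997e+01,  8.62366914e+00,  8.23582533e+01, -1.86063624e-03,
        8.90274014e+01, -7.67602760e+00]), 'joint_vel': array([-0.16265287, -0.00458455, -0.00648357, -0.06883749, -0.00713719,
        0.04602013]), 'joint_torque': array([ 2.75630460e-03, -7.12791896e+01, -5.71071553e+01,  1.02411543e-04,
        1.21542758e-03, -6.47101820e-05]), 'tool_pos': array([167.61687337, 549.9906407 , 303.8487561 ]), 'ee_rot': array([-1.79990511e+02,  5.98288838e-04,  1.63051459e+02]), 'contact_force': array([0.27565271, 0.38102652, 0.39887946]), 'ft_torque': array([-0.03527163,  0.03584164,  0.00315674]), 'grip_force': 0.0, 'finger_gap': 1.0029036517038723}
```

```bash
python3 - <<'E'
import cv2
im=cv2.imread("pics/top0.png");a=cv2.resize(im[110:300,130:330],(800,600*760//600))[:600]
cv2.imwrite("pics/topc.png",cv2.resize(im[130:280,150:450],(800,400),interpolation=cv2.INTER_CUBIC))
im=cv2.imread("pics/scene0.png");cv2.imwrite("pics/scenec.png",cv2.resize(im[140:365,240:500],(693,600),interpolation=cv2.INTER_CUBIC))
E
```

```text
(no output)
```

View pics/topc.png

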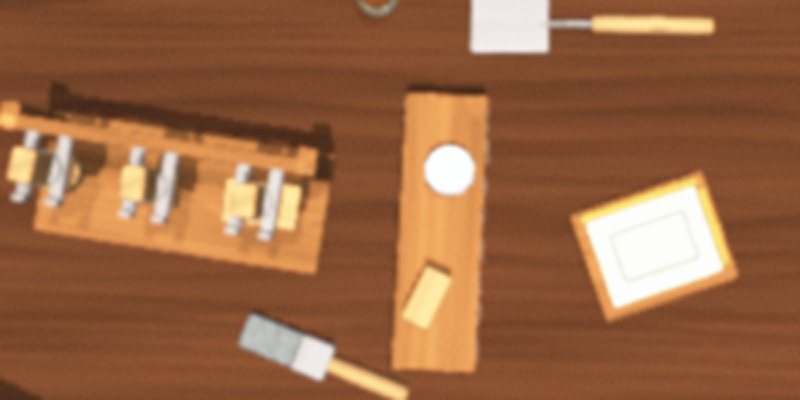

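View pics/scenec.png

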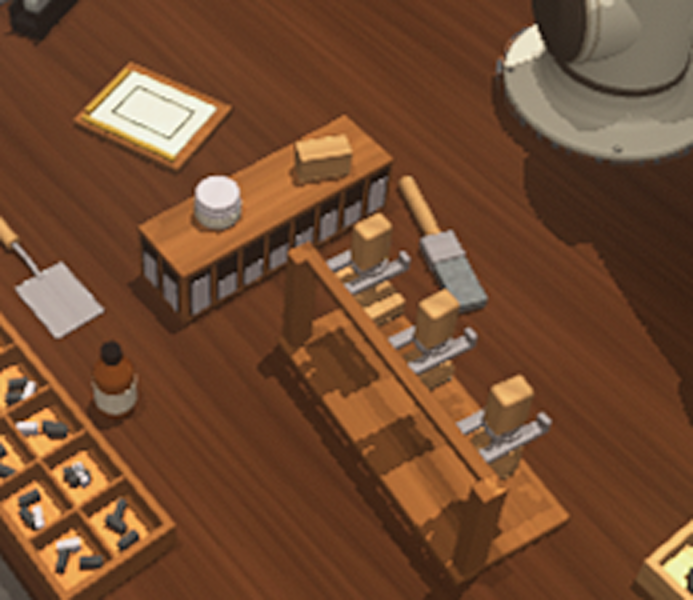

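The top crop shows the long stamp in the fork nearest the chest (handle at crop pixel 240,198). The rack is yawed about -8°, its open side faces the robot, and the frame's long axis is about +18°. The scene crop agrees: the tin and block are on the chest, and the path over the chest is free.

Call:
drive_tool:
  angular:
    - [0,0,-0.04]
    - [0,0,-0.04]
    - [0,0,0]
    - [0,0,0]
    - [0,0,0]
    - [0,0,0]
    - [0,0,0]
    - [0,0,0]
    - [0,0,0]
    - [0,0,0]
    - [0,0,0]
    - [0,0,0]
    - [0,0,0]
    - [0,0,0]
    - [0,0,0]
    - [0,0,0]
    - [0,0,0]
  dp:
    - [0,0,-0.25]
    - [0,0,-0.25]
    - [-0.31,-0.27,0]
    - [-0.31,-0.27,0]
    - [-0.31,-0.27,0]
    - [-0.31,-0.27,0]
    - [-0.31,-0.27,0]
    - [-0.31,-0.27,0]
    - [-0.31,-0.27,0]
    - [-0.31,-0.27,0]
    - [-0.31,-0.27,0]
    - [-0.31,-0.27,0]
    - [-0.31,-0.27,0]
    - [-0.31,-0.27,0]
    - [-0.31,-0.27,0]
    - [-0.31,-0.27,0]
    - [0,0,0]
  jaw: [1,1,1,1,1,1,1,1,1,1,1,1,1,1,1,1,1]
  squeeze: 50

```text
time_s: 3.32
tool_pos: [547.7, 114.8, 353.2]
ee_rot: [-180.0, -0.0, 172.1]
contact_force: [-1.3, 0.7, 0.3]
finger_gap: 1.001
grip_force: 0.0
```

```bash
cat > w.py <<'E'
from h import *
import sys
o=bot.get_obs();print(o["time_s"],o["tool_pos"],o["ee_rot"],o["finger_gap"],o["grip_force"],o["joints"].round())
P=vision.camera_params("wrist");im=vision.get_image("wrist");cv2.imwrite(f"pics/{sys.argv[1]}.png",im[...,::-1])
E=np.array(P["extrinsics"]);print(np.round(-E[:3,:3].T@E[:3,3]),np.round(E[2,:3],2))
for a in sys.argv[2:]:
    q,z=a.split(":")
    for d in nets.place_of("wrist",q)[:2]:print(q,np.round(d["position"]),round(d["confidence"],2),np.round(ray("wrist",d["position"],float(z),P),1))
E
python3 w.py w1 long_handle:193 stamp_long:100 fork_middle:160 stamp_square:100
```

```text
3.325 [547.73398282 114.78117365 353.23194588] [-1.79963684e+02 -4.58471589e-02  1.72064233e+02] 1.0012230817364935 0.0 [  4.   6.  79.  -0.  94. -78.]
[478. 125. 422.] [ 0.28 -0.04 -0.96]
long_handle [444. 174.] 0.75 [537.3 197.4 193. ]
long_handle [328. 206.] 0.67 [548.2 119.9 193. ]
stamp_long [323. 173.] 0.8 [544.9 117.3 100. ]
fork_middle [247.   4.] 0.36 [413.4  85.1 160. ]
stamp_square [444. 176.] 0.97 [562.6 227.3 100. ]
```

View pics/w1.png

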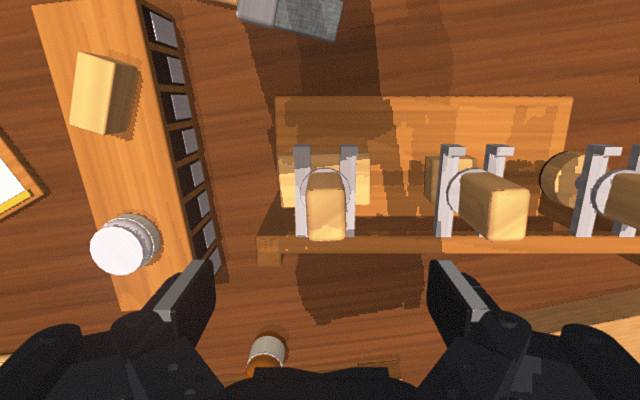

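The wrist view shows the long stamp centred on its fork (handle about 326,215). The rack is square with the image, so the tool yaw is near the rack's. I'll check the handle pose by overlay.

```bash
cat > ov.py <<'E'
from h import *
P=vision.camera_params("wrist");im=cv2.imread("pics/w1.png")
x0,y0,s=250,120,5
big=cv2.resize(im[y0:y0+150-30,x0:x0+150],None,fx=s,fy=s,interpolation=cv2.INTER_CUBIC)
def rect(c,yaw,hx,hy,z,col):
    Rz=R.from_euler("z",yaw,degrees=True).as_matrix()
    p=[(proj("wrist",np.array([*c,z])+Rz@[a*hx,b*hy,0],P)-[x0,y0]+.5)*s for a,b in((1,1),(1,-1),(-1,-1),(-1,1))]
    cv2.polylines(big,[np.int32(p)],True,col,1)
c=(546.5,118.5)
rect(c,-8,17,12,220,(0,0,255));rect(c,-8,23,39,125,(255,0,0));rect(c,-8,23,39,100,(0,255,0))
cv2.imwrite("pics/ov1.png",big)
E
python3 ov.py
```

```text
(no output)
```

View pics/ov1.png

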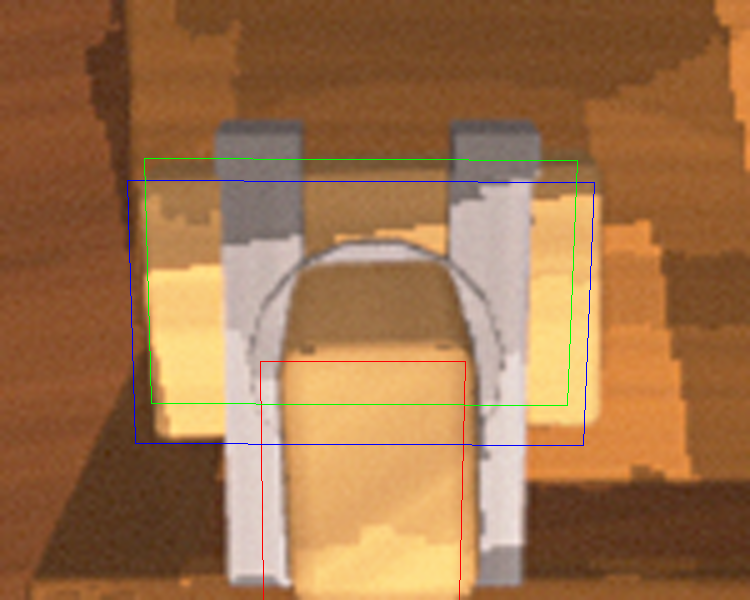

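The observed block and handle sit about 2 mm to +y and 2 mm to -x of my guess, and are turned about +2°. That puts the stamp at roughly (544.5, 120.5) with yaw -6°. I'll descend and grip.

Call:
drive_tool:
  angular:
    - [0,0,-0.016]
    - [0,0,0]
    - [0,0,0]
    - [0,0,0]
    - [0,0,0]
    - [0,0,0]
    - [0,0,0]
    - [0,0,0]
    - [0,0,0]
    - [0,0,0]
    - [0,0,0]
    - [0,0,0]
  dp:
    - [0.04,0.053,0.01]
    - [0,0,0.25]
    - [0,0,0.25]
    - [0,0,0.25]
    - [0,0,0.25]
    - [0,0,0]
    - [0,0,0]
    - [0,0,0]
    - [0,0,0]
    - [0,0,0]
    - [0,0,0]
    - [0,0,0]
  jaw: [1,1,1,1,1,1,0,0,0,0,0,0]
  squeeze: 50

```text
time_s: 5.08
tool_pos: [543.3, 122.5, 253.6]
ee_rot: [-180.0, 0.1, 174.1]
contact_force: [-1.1, -1.3, 6.0]
finger_gap: 0.273
grip_force: 49.1
```

Call:
drive_tool:
  angular:
    - [0,0,0]
    - [0,0,0]
    - [0,0,0]
    - [0,0,0]
  dp:
    - [0,0,-0.06]
    - [0,0,-0.06]
    - [0,0,-0.06]
    - [0,0,0]
  jaw: [0,0,0,0]
  squeeze: 70

```text
time_s: 5.58
tool_pos: [543.4, 122.5, 271.5]
ee_rot: [-180.0, 0.0, 174.1]
contact_force: [0.4, -0.2, -2.3]
finger_gap: 0.276
grip_force: 68.7
```

```bash
python3 w.py w2 long_handle:211 stamp_long:118 stamp_square:100; python3 -c "
import cv2;im=cv2.imread('pics/w2.png');cv2.imwrite('pics/w2c.png',im[80:300,180:520])"
```

```text
5.575 [543.35657399 122.48253167 271.49168357] [-1.79996789e+02  4.56464287e-02  1.74050940e+02] 0.2761009660930412 68.68082642555237 [  5.   7.  88.  -0.  85. -79.]
[474. 130. 340.] [ 0.28 -0.03 -0.96]
stamp_long [319. 212.] 0.59 [545.3 121.7 118. ]
stamp_long [ 73. 271.] 0.34 [569.8 -50.6 118. ]
stamp_square [468. 212.] 0.58 [562.1 225.2 100. ]
```

View pics/w2c.png

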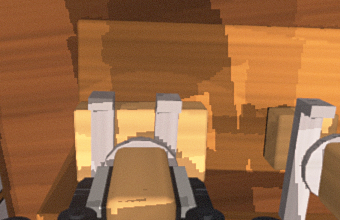

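The stamp is held and raised about 18 mm, still between the prongs, with its collar above the tips. Now I'll draw it out.

Call:
drive_tool:
  angular:
    - [0,0,0]
    - [0,0,0]
    - [0,0,0]
    - [0,0,0]
    - [0,0,0]
    - [0,0,0]
    - [0,0,0]
  dp:
    - [0.15,0.005,0]
    - [0.17,0.006,0]
    - [0.17,0.006,0]
    - [0.17,0.006,0]
    - [0.17,0.006,0]
    - [0.17,0.006,0]
    - [0,0,0]
  jaw: [0,0,0,0,0,0,0]

```text
time_s: 6.65
tool_pos: [443.1, 136.6, 271.2]
ee_rot: [180.0, 0.0, 174.1]
contact_force: [1.1, 0.2, -2.0]
finger_gap: 0.271
grip_force: 68.7
```

Call:
drive_tool:
  angular:
    - [0,0,0]
    - [0,0,0]
    - [0,0,0]
    - [0,0,0]
    - [0,0,0]
    - [0,0,0]
    - [0,0,0]
    - [0,0,0]
    - [0,0,0]
    - [0,0,0]
    - [0,0,0]
    - [0,0,0]
    - [0,0,0]
    - [0,0,-0.07]
    - [0,0,-0.07]
    - [0,0,-0.07]
    - [0,0,0]
    - [0,0,0]
  dp:
    - [0,0,-0.2]
    - [0,0,-0.2]
    - [-0.08,-0.2,0]
    - [-0.08,-0.3,0]
    - [-0.08,-0.3,0]
    - [-0.08,-0.3,0]
    - [-0.08,-0.3,0]
    - [-0.08,-0.3,0]
    - [-0.08,-0.3,0]
    - [-0.08,-0.3,0]
    - [-0.08,-0.3,0]
    - [-0.08,-0.3,0]
    - [0,-0.2,0]
    - [0,-0.1,0]
    - [0,0,0]
    - [0,0,0]
    - [0,0,0]
    - [0,0,0]
  jaw: [0,0,0,0,0,0,0,0,0,0,0,0,0,0,0,0,0,0]

```text
time_s: 8.9
tool_pos: [490.5, -190.1, 310.9]
ee_rot: [-180.0, -0.0, -162.1]
contact_force: [0.6, 0.2, -1.0]
finger_gap: 0.271
grip_force: 69.0
```

```bash
python3 w.py w3 frame:13 board:0 stamp_long:156
```

```text
8.9 [ 490.48387848 -190.12639201  310.94214887] [-1.79997065e+02 -2.51333345e-03 -1.62062205e+02] 0.2708851835655126 68.96697163581848 [ -30.    3.   88.   -0.   89. -138.]
[ 424. -211.  380.] [ 0.27  0.08 -0.96]
frame [198. 146.] 0.76 [ 507.7 -315.6   13. ]
frame [412. 220.] 0.74 [515.7 -78.7  13. ]
board [205. 148.] 0.95 [ 510.7 -311.9    0. ]
board [627. 324.] 0.68 [562.5 226.8   0. ]
stamp_long [322. 214.] 0.95 [ 494.4 -188.2  156. ]
```

View pics/w3.png

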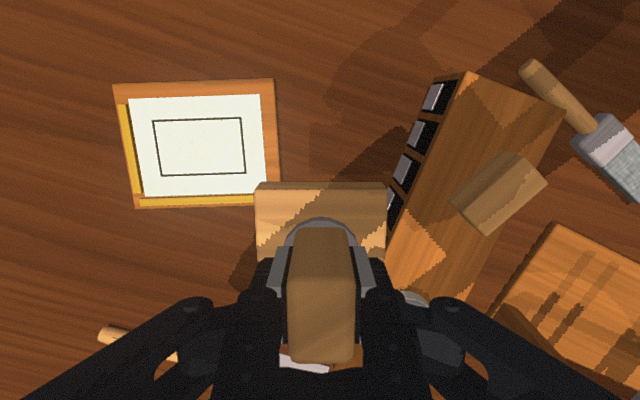

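The wrist view shows the whole frame (corners near 153,121; 241,118; 246,173; 163,175) and the block's front edge around row 184. I'll fit both with sub-pixel edges.

```bash
cat > fit.py <<'E'
from h import *
o=bot.get_obs();P=vision.camera_params("wrist");g=cv2.imread("pics/w3.png",0)
m=np.zeros_like(g);sub=g[108:186,143:254];m[108:186,143:254]=(sub<150)*255
n,l,st,_=cv2.connectedComponentsWithStats(m)
k=1+np.argmax(st[1:,2]*st[1:,3]*(st[1:,2]<108));print(st[k])
ys,xs=np.nonzero(l==k)
W=np.array([ray("wrist",(x,y),13,P)[:2] for x,y in zip(xs,ys)],np.float32)
(c,s,a)=cv2.minAreaRect(W);print("frame",c,s,a)
t=o["tool_pos"];yaw=np.radians(o["ee_rot"][2]);
for n_,hz in(("bottom",t[2]-153.6),("top",t[2]-128.6)):
  for sx,sy in((-1,1),(-1,-1),(1,1),(1,-1)):
    d=R.from_euler("z",yaw+np.pi).as_matrix()@[sx*23,sy*39,0]
    print(n_,sx,sy,proj("wrist",[t[0]+d[0],t[1]+d[1],hz],P).round(1))
for x in(270,280,355,375):print(x,g[176:196,x])
for y in(195,205,215):print(y,g[y,248:262],g[y,378:396])
E
python3 fit.py
```

```text
[152 117  95  60 536]
frame (509.0028076171875, -313.9954528808594) (57.879764556884766, 89.80257415771484) 19.944576263427734
bottom -1 1 [382.2 174. ]
bottom -1 -1 [258.8 174.1]
bottom 1 1 [379.  241.6]
bottom 1 -1 [262.2 241.7]
top -1 1 [389.5 183.2]
top -1 -1 [251.5 183.3]
top 1 1 [385.5 257.8]
top 1 -1 [255.7 257.8]
270 [139 142 138 138 139 114 100  97 103 101 106 104 101 118 158 166 174 176
 175 176]
280 [ 81  88  90  83 101  92  92  92  97 100 106 104  96 127 157 168 173 175
 174 176]
355 [ 49  44  48  45  45  43  73  74  79  76  78  75  69  74  93 102 104 110
 105 106]
375 [ 53  57  41  55  40  53  77  77  77  81  75  68  74  81  91  98  92  99
 101 102]
195 [147 153 155 154 153 129 148 167 175 181 177 178 179 179] [106 105 109 101 105 105 104 104  96  85  85  86  87  83  93 152  84  23]
205 [106 110 107 107  97  93 123 144 158 165 165 160 160 168] [101  97 101 105 101 104 103 104  91  80 126 195 110  23   6  22  16  17]
215 [ 86  88  82  90  92  78  82 138 160 172 172 172 172 171] [104 103 102 108 102 106 107 103  91  56  24  20  23  25  22  12  19  14]
```

Frame fit: centre (509, -314), 57.9 × 89.8 mm (matches 58 × 90), yaw 19.9°. The block sits about 4 mm along +x of the grip centre. I'll move over the frame and stop about 45 mm above the card.

Call:
drive_tool:
  angular:
    - [0,0,-0.0175]
    - [0,0,0]
    - [0,0,0]
    - [0,0,0]
    - [0,0,0]
    - [0,0,0]
    - [0,0,0]
    - [0,0,0]
    - [0,0,0]
    - [0,0,0]
    - [0,0,0]
    - [0,0,0]
    - [0,0,0]
  dp:
    - [0,0,0]
    - [0.048,-0.205,0]
    - [0.048,-0.205,0]
    - [0.048,-0.205,0]
    - [0.048,-0.205,0]
    - [0.048,-0.205,0]
    - [0.048,-0.205,0]
    - [0,0,0.2]
    - [0,0,0.2]
    - [0,0,0.2]
    - [0,0,0.2]
    - [0,0,0.2]
    - [0,0,0]
  jaw: [0,0,0,0,0,0,0,0,0,0,0,0,0]

```text
time_s: 10.72
tool_pos: [505.5, -315.9, 209.6]
ee_rot: [179.9, -0.1, -159.9]
contact_force: [-0.2, -0.6, -1.5]
finger_gap: 0.272
grip_force: 69.2
```

```bash
python3 w.py w4 stamp_long:57; python3 - <<'E'
from h import *
for c in("scene","top"):
    im=vision.get_image(c);cv2.imwrite(f"pics/{c}1.png",im[...,::-1])
P=vision.camera_params("wrist")
im=cv2.imread("pics/w4.png")
Rz=R.from_euler("z",19.9,degrees=True).as_matrix()
p=[proj("wrist",np.array([509,-314,13])+Rz@[a*29,b*45,0],P) for a,b in((1,1),(1,-1),(-1,-1),(-1,1))]
cv2.polylines(im,[np.int32(np.round(p))],True,(0,0,255),1)
cv2.imwrite("pics/w4o.png",cv2.resize(im[80:320,160:480],(800,600)))
E
```

```text
10.725 [ 505.50351235 -315.90522018  209.61956568] [ 1.79879680e+02 -8.24108059e-02 -1.59881507e+02] 0.2717281498864445 69.15681838989258 [ -39.   14.   87.   -0.   79. -150.]
[ 440. -340.  279.] [ 0.26  0.1  -0.96]
stamp_long [321. 211.] 0.65 [ 506.2 -315.    57. ]
```

View pics/w4o.png

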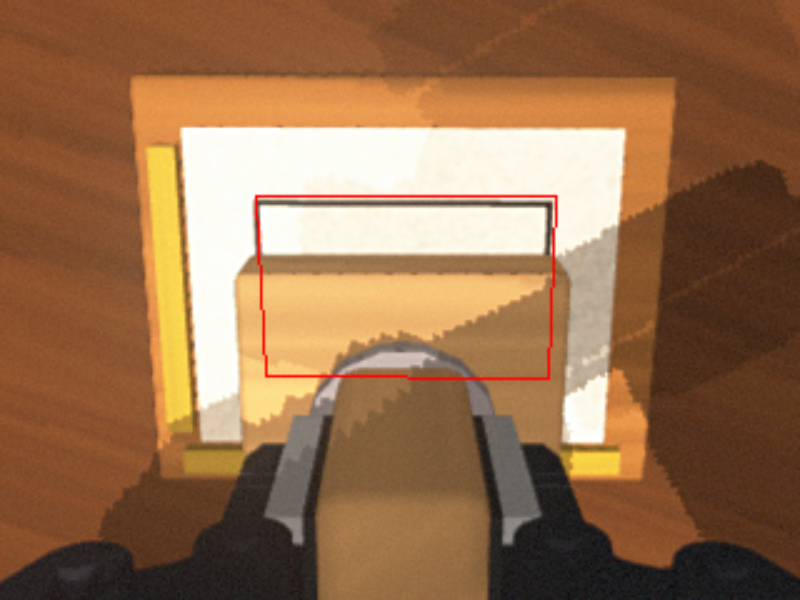

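The block is laterally centred on the frame (both about column 403) and parallel to it. Now I'll check along its short axis.

```bash
python3 - <<'E'
from h import *
o=bot.get_obs();t=o["tool_pos"];u=np.array([np.cos(np.radians(20.1)),np.sin(np.radians(20.1))])
v=np.array([-u[1],u[0]])
g=cv2.imread("pics/w4.png",0);print(g[155:195,280],g[155:195,360])
for n,p,z in(("frame",(321,161),13),("blockbot",(321,182),t[2]-153.6),("blocktop",(321,188.8),t[2]-128.6)):
    w=ray("wrist",p,z)[:2]-t[:2];print(n,w@u,w@v)
E
```

```text
[252 252 253 254 246 134  75 185 254 253 249 249 247 247 248 251 252 250
 248 246 246 246 248 252 253 253 216 139 119 121 124 137 133 125 153 189
 200 203 203 205] [248 248 250 251 252 146  51 121 252 249 244 245 246 248 249 246 245 248
 249 249 246 245 245 244 246 251 210 135 118 120 124 118 116 111 138 180
 188 194 201 203]
frame -23.32134056543498 0.009956674146700095
blockbot -17.765065298346613 0.051611794714569115
blocktop -19.681360702132956 0.07610412816780343
```

Call:
drive_tool:
  angular:
    - [0,0,0]
    - [0,0,0]
    - [0,0,0]
    - [0,0,0]
    - [0,0,0]
    - [0,0,0]
    - [0,0,0]
    - [0,0,0]
  dp:
    - [-0.018,0,0.06]
    - [0,0,0.06]
    - [0,0,0.06]
    - [0,0,0.06]
    - [0,0,0.05]
    - [0,0,0.03]
    - [0,0,0]
    - [0,0,0]
  jaw: [0,0,0,0,0,0,0,0]

```text
time_s: 11.92
tool_pos: [507.5, -315.0, 179.1]
ee_rot: [-180.0, 0.0, -159.9]
contact_force: [-0.4, 0.3, -1.8]
finger_gap: 0.272
grip_force: 69.3
```

```bash
python3 w.py w5 stamp_long:24; python3 - <<'E'
from h import *
c=[cv2.resize(cv2.imread("pics/w5.png")[100:300,160:480],(640,400))]
im=cv2.cvtColor(vision.get_image("scene"),cv2.COLOR_RGB2BGR)
c.append(cv2.resize(im[130:220,250:340],(400,400),interpolation=cv2.INTER_CUBIC)[:,:160*2])
a=np.hstack(c);cv2.imwrite("pics/fin.png",cv2.resize(a,(800,int(800*a.shape[0]/a.shape[1]))))
o=bot.get_obs();print(o["tool_pos"],o["joint_vel"].round(2),o["contact_force"])
E
```

```text
11.925 [ 507.54119203 -315.04488317  179.14272686] [-1.79980497e+02  3.15829922e-03 -1.59875793e+02] 0.2719324518944723 69.32510375976562 [ -39.   15.   89.   -0.   76. -149.]
[ 442. -339.  248.] [ 0.26  0.09 -0.96]
stamp_long [320. 214.] 0.79 [ 511.5 -313.9   24. ]
[ 507.52230938 -315.05379274  179.16851171] [ 0.05  0.03  0.01  0.07  0.02 -0.05] [-0.39154191 -0.6596456  -3.00441304]
```

View pics/fin.png

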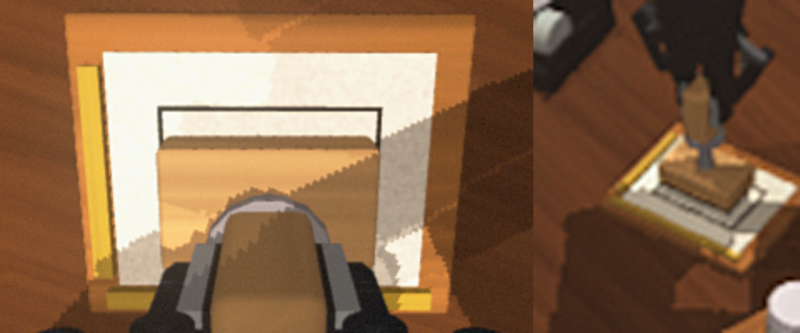

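The stamp is centred between the frame's sides and parallel to them, and the scene view shows it clear of the card with a visible gap. One last lowering of 1.5 mm, then I'll let it settle.

Call:
drive_tool:
  angular:
    - [0,0,0]
    - [0,0,0]
    - [0,0,0]
    - [0,0,0]
  dp:
    - [0,0,0.015]
    - [0,0,0]
    - [0,0,0]
    - [0,0,0]
  jaw: [0,0,0,0]

```text
time_s: 12.58
tool_pos: [507.5, -315.0, 177.4]
ee_rot: [-180.0, -0.0, -159.9]
contact_force: [0.5, 0.9, -1.8]
finger_gap: 0.272
grip_force: 69.3
```

```bash
python3 -c "
from h import *
print(bot.get_obs()['tool_pos']);print(job_done())"
```

```text
[ 507.46136338 -315.00474871  177.43382221]
the job is handed in; nothing more can be done
None
```

I handed the job in at about 12.6 s with the long stamp held still and level over the printed frame, an estimated 11 mm above the card, centred to within about 2 mm and aligned with its long side; the judge's verdict was not shown.

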